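# Tap the jammed crosshead home

## Robot

A 6-joint arm with a two-finger parallel gripper is mounted at the origin on the work surface. World frame = base frame: x ahead of the robot, y to its left, z up, the work surface at z = 0. Lengths are in m, angles in rad, forces in N, time in s.
With the tool pointing down it reaches from about 0.35 to 1 m from the base axis. Payload 7.1 kg.
Tool frame: the origin (TCP) lies midway between the tips of the shut fingers; the grasp point (between the pads) lies 19 mm behind it; z points along the fingers, y is the line along which they close (so a half turn about z gives the same grasp; the last joint's range is limited). The gripper opens to 85 mm and grips with 20 to 120 N. Pads are 22 mm wide; open, the fingers measure 114 mm over their backs; the gripper's body (76 mm by 85 mm) begins 54 mm behind the grasp point. The pads swing forward as they close: fully open they stand 13 mm farther back than shut.
Start: joints at [1.161, 0.423, 1.63, -0, 1.089, -0.019], TCP at [0.238, 0.578, 0.208] pointing down, gripper open.
Joint ranges: [-3, 3], [-0.9, 2.11], [0.09, 2.58], [-1.31, 4.45], [0.11, 2.69], [-2.54, 2.54]. Speed limits (rad/s): [2.39, 2.39, 3.01, 3.14, 3.14, 3.14].

## Interface

Orientations are given as a unit quaternion [x, y, z, w].
In Python, from plant import observe, read_camera, camera_info, close_job gives the robot as it stands.
- The arm moves only by the shell command python3 -m crank 'ROWS' [FORCE]. ROWS is JSON, a list of rows, each a list of 7 numbers: the turn, a rotation vector about the tool's x, y, z in rad, then the shift along the tool's x, y, z in m, then the finger opening in m, from 0 to 0.0854. A call has 1 to 12 rows; each row is the pose to reach, as a shift and turn from the pose commanded when the call began, along the tool's axes at that moment; what a row does not reach only later rows make up. A row lasts 1/12 s, in which the tool goes at most 41.7 mm and 7.16 degrees, less where a joint would pass 70% of its speed; a pose out of reach is approached as far as the arm can. A call with a gripper value outside its range is refused whole. The fingers move at their own pace and stop on an object; FORCE is the grip in N (left out, the last holds). Time passes only in rows, so rows that repeat a pose let the fingers close. It gives the time, the measured TCP pose, the force, the opening and the grip force at its end, in the units of the state.
- observe(): the state, without advancing time (a new reading comes with each control period).
- read_camera(name): name is "scene" or "top" or "wrist"; returns (picture, depth): 420x560x3 uint8, red, green, blue; 420x560 float32, m along the optical axis (not along the pixel's ray), 0 where there is no reading.
- camera_info(name): a dict with "mtx" (3x3 intrinsics, pixels), "k1" (the pictures are not rectified: a ray, as slopes to the right and down, at radius r is drawn at 1 + k1 r^2 times it, then the intrinsics apply), "position" and "rotation" of the camera in the world; the wrist camera has in their place "hand_eye" (4x4, takes a point from camera to tool coordinates, whose origin is the TCP and whose axes are the flange's). Camera axes: x right, y down, z forward; pixel columns grow to the right and rows downward; lengths in m; the calibration is good to about 2 mm. A picture is of the moment at which its call begins: read the wrist's pose just before it. camera_info takes no time and is no camera call.
- close_job(): hands the job in; it is judged then, once.
The state is a dict: "clock": time; "q": joint angles; "qd": joint speeds; "joint_efforts": joint torques, N m; "ee_pos": TCP position; "eef_rot": TCP orientation; "wrist_force": force on the tool from outside, world axes, zero at the start; "moment": the same for the moment, N m; "width": opening from 0.0 (shut) to 1.0 (fully open); "gripper_force": force on a finger pad.
Only numpy, scipy, OpenCV 4.12 (cv2) and the standard library are available. Lean on these libraries where they do the work, as an engineer would, in place of code of your own. Each camera call takes 0.05 s, during which the arm holds its last target. There are 200 camera calls.

## Task

The crosshead of the film clamping frame has jammed askew on its two guide rods. Take the mallet and, with light taps of its head on alternating ends of the crosshead (never harder than 18 N, hands and fingers off the frame), walk it back until both ends are fully home against the rear stop plate. Then stand the mallet upright on its rubber mat again and let go, leaving the other things on the bench and on the mat where they are.

Things in the scene. Friction and masses are not known exactly. Their poses are not given: they have to be found in the camera images.
- frame: Film clamping frame, fixed: aluminium base plate 260 x 240 x 14 mm. Origin: centre of its underside; x along the guide rods to the rear stop plate (the way home, away from the robot), y left, z up. Two steel rods, 12 mm thick, along x at y = +80 and -80 mm, axis 45 mm above the bench. In front two small blocks hold them (x = -115 mm, top at 60 mm).
- stop (a point): Middle of the front face of the frame's grey rear stop plate, at frame x = 105 mm, 45 mm above the bench; the face is square to the rods. Plate top at 72 mm, a dark jaw on it reaches 84 mm. The bushings' rear ends rest on this face when home; an end that is home does not yield at all.
- crosshead: Aluminium bar 28 x 210 x 16 mm (top 75 mm above the bench) across both rods, on brass bushings 36 mm long. Origin: left bushing's centre, on the rod axis; x, y, z as the frame's when square. At each end, over its rod, an upright steel lug 30 mm wide (y), 14 mm thick, top at 108 mm, front flush with the bar's; between the lugs nothing is higher than 93 mm.
- bush_left: Left brass bushing, 28 mm across, 36 mm long, on the left (+y) rod; origin: its centre. Each bushing slides along its rod by itself with dry friction of about 11 N and stays where it is left. So one end of the crosshead, pushed over its rod, gives at 10 to 13 N and pivots about the other end, until it leads the other by 3 mm.
- bush_right: Right brass bushing, same, on the right (-y) rod; origin: its centre. Once an end leads by 3 mm the crosshead binds: pushing that end on, or pushing the middle at any time, takes 22 N as both bushings must move; the lagging end gives at 10 to 13 N again.
- left_face (a point): Point on the front (struck) face of the lug at the left end (+y of the frame), 88 mm above the bench, 20 mm below the lug's top, over the rod. With that end fully home its frame x is 73 mm. It starts 14 to 20 mm short of this, the two ends up to 3 mm apart.
- right_face (a point): The same point on the lug at the right end (-y of the frame), 160 mm from left_face; fully home likewise at frame x 73 mm.
- mallet: Small soft-faced mallet standing upright on its head on the mat. Head: a block 64 mm long (its x, the two nylon faces at its ends strike), 34 mm wide (y) and 34 mm high; square wooden handle 20 x 20 mm upright on its middle, from 34 to 100 mm above the underside, sides parallel to the head's. About 0.3 kg. Origin: centre of the head's underside; z up along the handle.
- mat: The mallet's black rubber mat, 120 x 120 mm, 4 mm thick, fixed to the bench, on one side or the other of the frame. Origin: centre of its underside. A small brass cylinder stands on its corner at x = +45, y = -45 mm of the mat; the mallet starts and belongs near its middle.
- setting_ring: Bystander, to be left alone: the low steel setting ring, 52 mm across and 12 mm high, that lies flat on the frame's base plate between the rods; origin: centre of its underside.
- plug: Bystander, to be left alone: the small brass cylinder, 16 mm across and 18 mm high, standing on a corner of the mat beside the mallet; origin: centre of its underside.
- jar: Bystander, to be left alone: the specimen jar, 48 mm across and 70 mm high; origin: centre of its underside.
- driver: Bystander, to be left alone: the screwdriver lying on the bench.
- cup: Bystander, to be left alone: the black pen cup, 70 mm across and 80 mm high; origin: centre of its underside.
- weight: Bystander, to be left alone: the small brass weight, 36 mm across and 46 mm high; origin: centre of its underside.
- block: Bystander, to be left alone: the steel gauge block, 35 x 9 x 30 mm, standing on the bench; origin: centre of its underside.
- case: Open wooden case of gauge blocks, 110 x 90 x 30 mm, fixed, on the other side of the frame from the mat; nothing to do with it. Origin: centre of its underside.

How it is judged:
By the outcome, as a careful person would: the job done as asked, in the order asked, and still so for the second after the job is handed in, with the robot touching nothing.
It also fails if it takes over 72 s, if anything falls off the work surface, if the arm or the gripper's body presses on something with over 40 N, if the wrist force passes 120 N, or if a joint passes its speed limit or range.

## Working session

There is one attempt and no reset: what is moved stays moved. The work goes in short steps, Python scripts to look and compute and a shell command to move; the robot and the scene stay as the last step left them, time stands still between calls to the robot, and variables do not carry over. Pictures are saved under pics/ and viewed, at most 10 in all, crops included, and the job is handed in when it is done.

```bash
ls; mkdir -p pics
python3 - <<'E'
from plant import *
import cv2,numpy as np
for n in ("scene","top"):
    p,d=read_camera(n); cv2.imwrite(f"pics/{n}0.png",p[:,:,::-1]); np.savez(f"pics/{n}0.npz",p=p,d=d); print(n,camera_info(n))
print(camera_info("wrist")); print(observe())
E
```

```text
pics
scene {'mtx': array([[465.80095197,   0.        , 275.82760325],
       [  0.        , 465.80095197, 207.70718729],
       [  0.        ,   0.        ,   1.        ]]), 'k1': -0.09402931337993817, 'position': array([ 1.15509894, -0.68668603,  0.85901852]), 'rotation': array([ 0.854818  ,  0.30526211, -0.13632851, -0.39688257])}
top {'mtx': array([[456.70640215,   0.        , 286.89477241],
       [  0.        , 456.70640215, 208.72865303],
       [  0.        ,   0.        ,   1.        ]]), 'k1': -0.07186418139591579, 'position': array([0.31401091, 0.00243103, 1.33529679]), 'rotation': array([ 0.7124457 , -0.69409141,  0.07072103, -0.07521146])}
{'mtx': array([[331.56079888,   0.        , 282.1091003 ],
       [  0.        , 331.56079888, 211.24240817],
       [  0.        ,   0.        ,   1.        ]]), 'k1': -0.05045903933527222, 'hand_eye': array([[-4.31182073e-04, -9.54088294e-01, -2.99525194e-01,
         7.72440744e-02],
       [ 9.99999786e-01, -5.58589470e-04,  3.39743351e-04,
        -3.37384696e-05],
       [-4.91456774e-04, -2.99524984e-01,  9.54088331e-01,
        -1.66050408e-01],
       [ 0.00000000e+00,  0.00000000e+00,  0.00000000e+00,
         1.00000000e+00]])}
{'clock': 0.1, 'q': array([ 1.16099560e+00,  4.23789409e-01,  1.63061444e+00,  3.73207360e-06,
        1.08857598e+00, -1.90047378e-02]), 'qd': array([ 0.00104724, -0.000885  , -0.002143  ,  0.0010836 , -0.00010745,
        0.00044052]), 'joint_efforts': array([-1.05893962e-04, -5.58422363e+01, -2.82442975e+01, -1.02007966e-04,
        3.06044632e-03, -3.14532592e-06]), 'ee_pos': array([0.23784752, 0.57740847, 0.20700749]), 'eef_rot': array([ 1.94157775e-01,  9.80970070e-01, -6.77357570e-04, -1.49185676e-04]), 'wrist_force': array([-0.12806795, -0.13253216,  0.48315695]), 'moment': array([ 0.02792789, -0.03020502, -0.02577248]), 'gripper_force': 0.0, 'width': 0.9983765559642883}
```

View pics/top0.png

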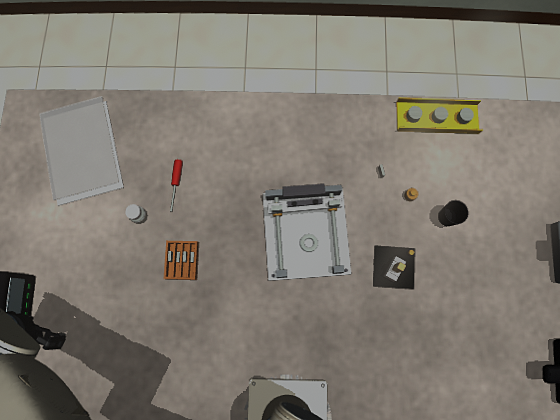

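View pics/scene0.png

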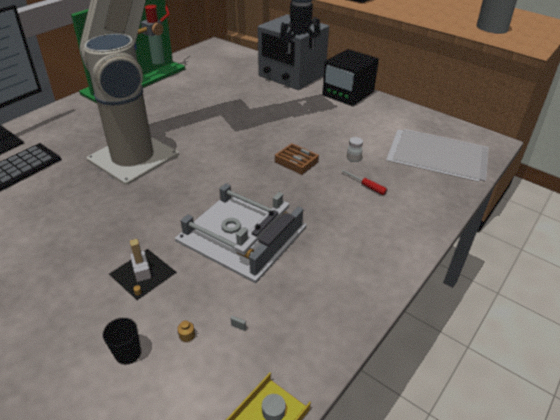

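The top view shows the frame around (307,235), the black mat at (394,267) with the mallet at (397,267) and the plug at (411,253). The case, jar and driver are to the left, and the cup, weight and block to the right. The scene view agrees. Next I'll compute rough positions.

```bash
cat > h.py <<'E'
from plant import *
import cv2,numpy as np
from scipy.spatial.transform import Rotation as R
def cam(n,st=None):
    c=camera_info(n); 
    if n=="wrist":
        r=R.from_quat(st["eef_rot"]).as_matrix(); H=c["hand_eye"]
        return c,np.array(st["ee_pos"])+r@H[:3,3], r@H[:3,:3]
    return c,np.array(c["position"]),R.from_quat(c["rotation"]).as_matrix()
def rays(n,uv,st=None):
    c,o,r=cam(n,st); uv=np.array(uv,float).reshape(-1,1,2)
    x=cv2.undistortPoints(uv,c["mtx"],np.array([c["k1"],0,0,0.]))[:,0]
    return o,np.c_[x,np.ones(len(x))]@r.T
def onz(n,uv,z,st=None):
    o,d=rays(n,uv,st); return o+d*((z-o[2])/d[:,2])[:,None]
def cross(*od):  # rays (o,d) of the same point in several views
    A=0;b=0
    for o,d in od:
        d=d/np.linalg.norm(d); P=np.eye(3)-np.outer(d,d); A=A+P; b=b+P@o
    return np.linalg.solve(A,b)
def cloud(n,d,st=None):
    h,w=d.shape; u,v=np.meshgrid(range(w),range(h))
    o,dr=rays(n,np.c_[u.ravel(),v.ravel()],st); return (o+dr*d.reshape(-1,1)).reshape(h,w,3)
def snap(name,tag):
    st=observe(); p,d=read_camera(name); cv2.imwrite(f"pics/{tag}.png",p[:,:,::-1]); np.savez(f"pics/{tag}.npz",p=p,d=d,pos=st["ee_pos"],rot=st["eef_rot"]); return st
def load(tag):
    z=np.load(f"pics/{tag}.npz"); return z["p"],z["d"],(dict(ee_pos=z["pos"],eef_rot=z["rot"]) if "pos" in z else None)
def totool(dw,st=None):
    st=st or observe(); return R.from_quat(st["eef_rot"]).inv().apply(dw)
E
python3 - <<'E'
from h import *
p,d,_=load("top0")
print("frame corners",onz("top",[[268,279],[351,273]],.014).round(3))
print("mat",onz("top",[[374,246],[415,247],[414,289],[374,287]],.004).round(3))
print("plug,cup,weight",onz("top",[[411,253],[453,213],[411,194]],.02).round(3))
C=cloud("top",d); 
for uv in [(397,267),(403,264),(391,272),(311,190),(333,268),(390,250)]: print(uv,C[uv[1],uv[0]].round(3))
st=observe(); r=R.from_quat(st["eef_rot"]).as_matrix(); print(r.round(3))
t=np.array([0.33,-0.23,.33]); print(totool(t-st["ee_pos"],st))
E
```

```text
frame corners [[ 0.384  0.063  0.014]
 [ 0.407 -0.175  0.014]]
mat [[ 0.488 -0.244  0.004]
 [ 0.488 -0.365  0.004]
 [ 0.365 -0.359  0.004]
 [ 0.369 -0.243  0.004]]
plug,cup,weight [[ 0.468 -0.349  0.02 ]
 [ 0.589 -0.478  0.02 ]
 [ 0.644 -0.354  0.02 ]]
(397, 267) [ 0.419 -0.287  0.104]
(403, 264) [ 0.428 -0.304  0.102]
(391, 272) [ 0.41  -0.285  0.04 ]
(311, 190) [ 0.632 -0.053  0.085]
(333, 268) [ 0.417 -0.119  0.054]
(390, 250) [ 0.477 -0.291  0.005]
[[-0.925  0.381 -0.001]
 [ 0.381  0.925 -0.001]
 [ 0.    -0.001 -1.   ]]
[-0.39276403 -0.71160091 -0.12201738]
```

Run:
```python
from h import *
st=observe()
for t in ([.5,.0,.28],[.46,-.12,.28]): print(totool(np.array(t)-st["ee_pos"],st).round(4))
```

```text
[-0.4623 -0.4341 -0.0724]
[-0.4711 -0.5603 -0.0722]
```

```bash
python3 -m crank '[[0,0,0.54,-0.24,-0.22,-0.036,0.085],[0,0,0.54,-0.24,-0.22,-0.036,0.085],[0,0,0.54,-0.24,-0.22,-0.036,0.085],[0,0,0.54,-0.24,-0.22,-0.036,0.085],[0,0,0.54,-0.24,-0.22,-0.036,0.085],[0,0,0.54,-0.24,-0.22,-0.036,0.085],[0,0,0.54,-0.24,-0.22,-0.036,0.085],[0,0,0.54,-0.24,-0.22,-0.036,0.085],[0,0,0.54,-0.24,-0.22,-0.036,0.085],[0,0,0.54,-0.24,-0.22,-0.036,0.085]]'
python3 - <<'E'
from h import *
st=observe(); print(totool(np.array([.5,.0,.28])-st["ee_pos"],st).round(4)); y=st and R.from_quat(st["eef_rot"]).as_matrix()[:,1]; print(y,st["q"])
E
```

```text
clock: 0.93
ee_pos: [0.3768, 0.2816, 0.2439]
eef_rot: [0.451, 0.893, 0.0, 0.0]
wrist_force: [-0.3, 0.0, 0.1]
width: 0.994
gripper_force: 0.0
[-0.2997 -0.0682 -0.0362]
[8.04399825e-01 5.94088180e-01 3.93783207e-04] [ 6.16380113e-01  1.46397178e-01  1.92562955e+00  1.57005935e-04
  1.06917479e+00 -1.98270725e-02]
```

```bash
python3 -m crank '[[0,0,0.54,-0.3,-0.068,-0.036,0.085],[0,0,0.54,-0.3,-0.068,-0.036,0.085],[0,0,0.54,-0.3,-0.068,-0.036,0.085],[0,0,0.54,-0.3,-0.068,-0.036,0.085],[0,0,0.54,-0.3,-0.068,-0.036,0.085],[0,0,0.54,-0.3,-0.068,-0.036,0.085],[0,0,0.54,-0.3,-0.068,-0.036,0.085],[0,0,0.54,-0.3,-0.068,-0.036,0.085],[0,0,0.54,-0.3,-0.068,-0.036,0.085],[0,0,0.54,-0.3,-0.068,-0.036,0.085]]'
python3 - <<'E'
from h import *
snap("wrist","w1"); print(R.from_quat(observe()["eef_rot"]).as_matrix().round(3))
E
python3 -m crank '[[0,0,0,-0.13,-0.04,0,0.085],[0,0,0,-0.13,-0.04,0,0.085],[0,0,0,-0.13,-0.04,0,0.085],[0,0,0,-0.13,-0.04,0,0.085],[0,0,0,-0.13,-0.04,0,0.085],[0,0,0,-0.13,-0.04,0,0.085]]'
python3 - <<'E'
from h import *
snap("wrist","w2"); 
p=cv2.imread("pics/w1.png");q=cv2.imread("pics/w2.png")
cv2.imwrite("pics/w12.png",cv2.resize(np.vstack([p,q])[:, :],None,fx=.7,fy=.7))
E
```

```text
clock: 1.77
ee_pos: [0.5009, 0.0023, 0.2792]
eef_rot: [0.671, 0.741, -0.0, -0.001]
wrist_force: [-1.0, 0.3, -0.2]
width: 0.997
gripper_force: 0.0
[[-0.1    0.995 -0.001]
 [ 0.995  0.1    0.001]
 [ 0.001 -0.001 -1.   ]]
clock: 2.32
ee_pos: [0.4738, -0.1302, 0.2794]
eef_rot: [0.671, 0.742, 0.0, -0.0]
wrist_force: [0.0, 0.6, -0.0]
width: 0.992
gripper_force: 0.0
```

View pics/w2.png

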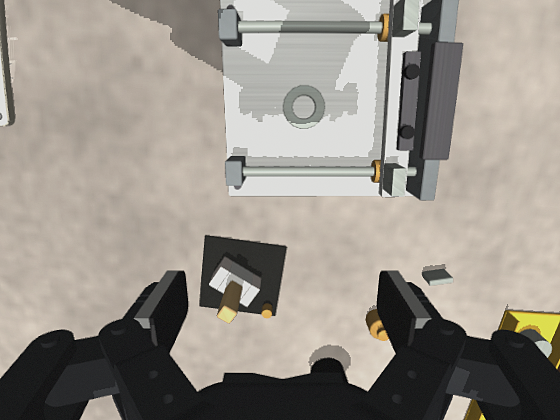

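View pics/w1.png

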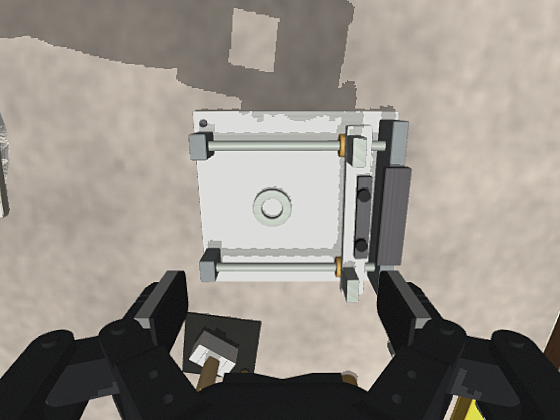

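In w2 the handle top is at (228,313), the head near (236,278), the plug at (267,310) and the right lug at (395,180). In w1 the left lug is at (358,152) and the right lug at (350,288). Measure these, including by triangulation.

Run:
```python
from h import *
def rect(C,m,name):
    P=C[m][:, :2].astype(np.float32); 
    if len(P)<10: print(name,len(P)); return
    (c,s,a)=cv2.minAreaRect(P*1000); print(name,len(P),"c",np.round(c,1),"size",np.round(s,1),"ang",round(a,1),"z",np.median(C[m][:,2]).round(4))
for t in ("w1","w2"):
    p,d,st=load(t); C=cloud("wrist",d,st); x,y,z=C[...,0],C[...,1],C[...,2]
    ok=d>0; hsv=cv2.cvtColor(p,cv2.COLOR_RGB2HSV)
    mal=ok&(abs(x-.427)<.075)&(abs(y+.303)<.075)
    print(t)
    rect(C,mal&(z>.1)&(z<.112),"handle top"); rect(C,mal&(z>.034)&(z<.0415),"head top"); 
    rect(C,mal&(z>.0025)&(z<.0065)&(p.max(2)<90),"mat"); rect(C,mal&(z>.018)&(z<.025),"plug")
    lug=ok&(z>.102)&(z<.112)&(x>.5)&(x<.7)&(y<.1)&(y>-.2)
    rect(C,lug&(y>-.03),"lugL"); rect(C,lug&(y<-.03),"lugR")
    base=ok&(abs(z-.014)<.004)&(x>.36)&(x<.72)&(y>-.25)&(y<.15); rect(C,base,"base")
    rod=ok&(z>.046)&(z<.056)&(x>.44)&(x<.58)
    for s,n in((y>-.04,"rodL"),(y<-.04,"rodR")):
        P=C[rod&s&(abs(y+.05)<.13)]; k=np.polyfit(P[:,0],P[:,1],1); print(n,len(P),k.round(4),"z",np.percentile(P[:,2],95).round(4))
    jar=ok&(z>.02)
```

```text
w1
handle top 6
head top 608 c [ 421.8 -297.4] size [36.4 63.5] ang 61.4 z 0.0375
mat 2529 c [ 428.4 -299.5] size [119.8 118.8] ang 87.3 z 0.0037
plug 145 c [ 422.7 -282.3] size [28.4 70. ] ang 87.9 z 0.0217
lugL 445 c [574.2  44.1] size [14.5 29.7] ang 6.4 z 0.1076
lugR 316 c [ 593.3 -114.1] size [14.4 30.6] ang 7.5 z 0.1073
base 21191 c [520.9 -41.8] size [259.5 241. ] ang 5.7 z 0.0138
rodL 1121 [ 0.1045 -0.0155] z 0.0521
rodR 879 [ 0.0996 -0.173 ] z 0.0515
w2
handle top 239 c [ 422.1 -297. ] size [20.5 20.1] ang 63.3 z 0.1033
head top 756 c [ 422.1 -297. ] size [34.1 64.2] ang 61.3 z 0.0375
mat 3517 c [ 428.1 -300. ] size [119.2 118.7] ang 87.1 z 0.0038
plug 194 c [ 440.2 -309.1] size [ 39.4 109.3] ang 54.0 z 0.0215
lugL 521 c [574.7  41.3] size [15.7 26.3] ang 4.1 z 0.1077
lugR 427 c [ 593.7 -115.1] size [14.9 30.1] ang 7.2 z 0.1075
base 25910 c [516.4 -43.9] size [249.7 236.5] ang 6.2 z 0.0138
rodL 1434 [ 0.0964 -0.0129] z 0.0522
rodR 1035 [ 0.1011 -0.1743] z 0.0517
```

```bash
python3 -m crank '[[0,0,0.6,-0.161,-0.068,0.119,0.085],[0,0,0.6,-0.161,-0.068,0.119,0.085],[0,0,0.6,-0.161,-0.068,0.119,0.085],[0,0,0.6,-0.161,-0.068,0.119,0.085],[0,0,0.6,-0.161,-0.068,0.119,0.085],[0,0,0.6,-0.161,-0.068,0.119,0.085],[0,0,0.6,-0.161,-0.068,0.119,0.085],[0,0,0.6,-0.161,-0.068,0.119,0.085]]'
python3 - <<'E'
from h import *
st=snap("wrist","w3"); r=R.from_quat(st["eef_rot"]).as_matrix(); print(np.degrees(np.arctan2(r[1,1],r[0,1])), totool(np.array([.422,-.297,.045])-st["ee_pos"],st))
p,d,st=load("w3"); C=cloud("wrist",d,st); x,y,z=C[...,0],C[...,1],C[...,2]; m=(d>0)&(abs(x-.425)<.06)&(abs(y+.3)<.06)
for a,b in((.1,.112),(.035,.041)):
    M=m&(z>a)&(z<b); print(M.sum(), cv2.minAreaRect(C[M][:,:2].astype(np.float32)*1000), np.median(C[M][:,2]))
E
```

```text
clock: 3.03
ee_pos: [0.4231, -0.2971, 0.1607]
eef_rot: [0.86, 0.511, 0.0, -0.0]
wrist_force: [-0.1, 0.6, 0.6]
width: 0.995
gripper_force: 0.0
-28.5317680090181 [-0.00048793 -0.00097188  0.11571541]
721 ((422.4230041503906, -297.6115417480469), (19.416683197021484, 19.612083435058594), 60.820777893066406) 0.10358425787204145
1908 ((422.3546447753906, -298.0049743652344), (34.2376708984375, 63.95466232299805), 61.840389251708984) 0.03782565128412255
```

```bash
python3 -m crank '[[0,0,0,-0.0008,-0.0004,0.04,0.085],[0,0,0,-0.0008,-0.0004,0.08,0.085],[0,0,0,-0.0008,-0.0004,0.1,0.085],[0,0,0,-0.0008,-0.0004,0.113,0.085],[0,0,0,-0.0008,-0.0004,0.115,0.085],[0,0,0,-0.0008,-0.0004,0.115,0.085]]' 100
python3 -m crank '[[0,0,0,0,0,0,0.01],[0,0,0,0,0,0,0.01],[0,0,0,0,0,0,0.01],[0,0,0,0,0,0,0.01],[0,0,0,0,0,0,0.01],[0,0,0,0,0,0,0.01],[0,0,0,0,0,0,0.01],[0,0,0,0,0,0,0.01]]' 100
```

```text
clock: 3.58
ee_pos: [0.4225, -0.2978, 0.0461]
eef_rot: [0.859, 0.511, 0.0, -0.0]
wrist_force: [0.4, -0.3, 0.6]
width: 0.994
gripper_force: 0.0
clock: 4.25
ee_pos: [0.4222, -0.2995, 0.0465]
eef_rot: [0.86, 0.51, 0.0, 0.001]
wrist_force: [0.4, 0.2, 6.7]
width: 0.217
gripper_force: 97.7
```

```bash
python3 -m crank '[[0,0,0,0,0,-0.01,0.01],[0,0,0,0,0,-0.04,0.01],[0,0,0,0,0,-0.08,0.01],[0,0,0,0,0,-0.12,0.01],[0,0,0,0,0,-0.16,0.01],[0,0,0,0,0,-0.17,0.01]]'
python3 - <<'E'
from h import *
st=snap("wrist","w4"); r=R.from_quat(st["eef_rot"]).as_matrix(); print(np.degrees(np.arctan2(r[1,1],r[0,1])), totool(np.array([.5206,.0384,.215])-st["ee_pos"],st), st["width"],st["gripper_force"])
E
```

```text
clock: 4.75
ee_pos: [0.4238, -0.3008, 0.2221]
eef_rot: [0.86, 0.51, 0.002, 0.004]
wrist_force: [1.1, -1.2, -2.9]
width: 0.222
gripper_force: 98.7
-28.659247525122293 [ 0.3440639  -0.07783772  0.00602173] 0.22212191539251624 98.72733950614929
```

View pics/w4.png

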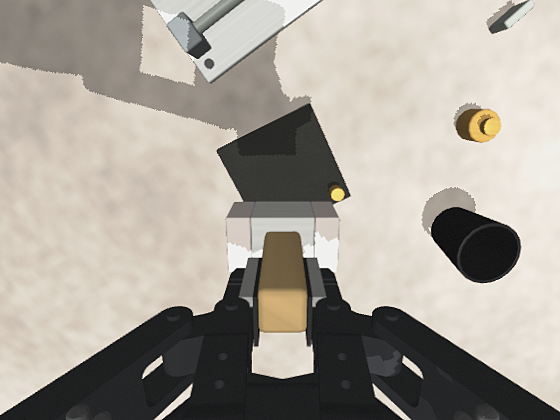

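The mallet is held square between the pads, with the head spanning columns 226 to 340. The plug stands undisturbed at (337,194). Now carry it to in front of the left lug.

```bash
python3 -m crank '[[0,0,-0.597,0.344,-0.078,0.006,0.01],[0,0,-0.597,0.344,-0.078,0.006,0.01],[0,0,-0.597,0.344,-0.078,0.006,0.01],[0,0,-0.597,0.344,-0.078,0.006,0.01],[0,0,-0.597,0.344,-0.078,0.006,0.01],[0,0,-0.597,0.344,-0.078,0.006,0.01],[0,0,-0.597,0.344,-0.078,0.006,0.01],[0,0,-0.597,0.344,-0.078,0.006,0.01],[0,0,-0.597,0.344,-0.078,0.006,0.01],[0,0,-0.597,0.344,-0.078,0.006,0.01],[0,0,-0.597,0.344,-0.078,0.006,0.01]]'
cat >> h.py <<'E'
O=np.array([.521,-.042]); YAW=np.radians(5.73); E=np.array([np.cos(YAW),np.sin(YAW)]); F=np.array([-E[1],E[0]])
def rep():
    st=observe(); r=R.from_quat(st["eef_rot"]).as_matrix(); w=st["ee_pos"]-np.r_[O,0]
    f=st["wrist_force"]; print("TCP in frame mm",(1000*np.array([w[:2]@E,w[:2]@F,w[2]])).round(1),"yaw-frame",round(np.degrees(np.arctan2(r[1,1],r[0,1])-YAW),2),"tilt",r[2,:2].round(4),"F along",round(f[:2]@E,2),"lat",round(f[:2]@F,2),"z",f[2].round(1),"t",round(st["clock"],2))
E
python3 - <<'E'
from h import *
rep(); st=snap("wrist","w5")
p,d,st=load("w5"); C=cloud("wrist",d,st); x,y,z=C[...,0],C[...,1],C[...,2]
X=(C[...,:2]-O)@E*1000; Y=(C[...,:2]-O)@F*1000
m=(d>0)&(z>.1)&(z<.112)&(X>45)&(X<95)
for s in (Y>50,Y<-50): print(m[...].sum(),(m&s).sum(), cv2.minAreaRect(np.c_[X[m&s],Y[m&s]].astype(np.float32)) if (m&s).sum()>5 else 0)
T=R.from_quat(st["eef_rot"]).inv().apply((C-st["ee_pos"]).reshape(-1,3)).reshape(C.shape)*1000
h=(d>0)&(abs(T[...,0])<25)&(abs(T[...,1])<40)&(T[...,2]>4)&(T[...,2]<12)
print("head top in tool: y range",np.percentile(T[h][:,1],[1,99]),"z",np.median(T[h][:,2]), "x",np.percentile(T[h][:,0],[1,99]))
E
```

```text
clock: 5.72
ee_pos: [0.5167, 0.0412, 0.2078]
eef_rot: [0.671, 0.741, -0.001, -0.001]
wrist_force: [-0.4, -1.4, -2.6]
width: 0.219
gripper_force: 98.5
TCP in frame mm [  4.1  83.2 207.8] yaw-frame -0.02 tilt [-0.0001 -0.0038] F along -0.56 lat -1.34 z -2.6 t 5.72
625 625 ((61.82483673095703, 80.00823211669922), (14.129825592041016, 30.177534103393555), 3.2005465030670166)
625 0 0
head top in tool: y range [-31.74523385  30.97283784] z 8.708734075338736 x [-12.66810814  18.6797066 ]
```

```bash
python3 -m crank '[[0,0,0,-0.0045,0,0.03,0.01],[0,0,0,-0.0045,0,0.06,0.01],[0,0,0,-0.0045,0,0.08,0.01],[0,0,0,-0.0045,0,0.092,0.01],[0,0,0,-0.0045,0.005,0.092,0.01],[0,0,0,-0.0045,0.01,0.092,0.01],[0,0,0,-0.0045,0.013,0.092,0.01],[0,0,0,-0.0045,0.013,0.092,0.01],[0,0,0,-0.0045,0.013,0.092,0.01]]'; python3 -c "
from h import *;rep()"
```

```text
clock: 6.52
ee_pos: [0.5325, 0.0369, 0.1188]
eef_rot: [0.672, 0.74, 0.001, 0.001]
wrist_force: [0.6, 0.3, -3.7]
width: 0.215
gripper_force: 98.5
TCP in frame mm [ 19.3  77.3 118.8] yaw-frame -0.19 tilt [-0.0001  0.002 ] F along 0.63 lat 0.29 z -3.7 t 6.52
```

```bash
python3 -m crank '[[0,0,0,0,0.001,0.002,0.01],[0,0,0,0,0.002,0.003,0.01],[0,0,0,0,0.003,0.003,0.01]]' >/dev/null; python3 -c "
from h import *;rep()"; python3 -m crank '[[0,0,0,0,0.0007,0,0.01],[0,0,0,0,0.0014,0,0.01],[0,0,0,0,0.002,0,0.01]]' >/dev/null; python3 -c "
from h import *;rep()"
```

```text
TCP in frame mm [ 21.2  77.6 114.7] yaw-frame -0.16 tilt [-0.     -0.0001] F along -0.19 lat 0.41 z -4.2 t 6.77
TCP in frame mm [ 23.4  77.6 114.7] yaw-frame -0.17 tilt [-0. -0.] F along -1.0 lat 0.33 z -2.5 t 7.02
```

```bash
for i in 1 2 3 4; do python3 -m crank '[[0,0,0,0,0.0005,0,0.01],[0,0,0,0,0.001,0,0.01]]' >/dev/null; python3 -c "
from h import *;rep()"; done
```

```text
TCP in frame mm [ 23.6  77.6 114.6] yaw-frame -0.17 tilt [ 0.     -0.0015] F along -3.29 lat -0.05 z -1.0 t 7.18
TCP in frame mm [ 23.9  77.6 114.4] yaw-frame -0.17 tilt [ 0.    -0.003] F along -6.45 lat -0.68 z 0.5 t 7.35
TCP in frame mm [ 24.2  77.6 114.3] yaw-frame -0.16 tilt [ 0.0001 -0.0046] F along -7.57 lat 0.55 z 1.9 t 7.52
TCP in frame mm [ 24.4  77.6 114.1] yaw-frame -0.15 tilt [ 0.     -0.0062] F along -9.7 lat -0.49 z 2.7 t 7.68
```

```bash
for i in 1 2 3 4; do python3 -m crank '[[0,0,0,0,0.0005,0,0.01],[0,0,0,0,0.001,0,0.01]]' >/dev/null; python3 -c "
from h import *;rep()"; done
```

```text
TCP in frame mm [ 24.9  77.6 114. ] yaw-frame -0.15 tilt [ 0.0001 -0.007 ] F along -10.69 lat -0.53 z 3.2 t 7.85
TCP in frame mm [ 25.9  77.7 114. ] yaw-frame -0.16 tilt [ 0.0002 -0.0071] F along -9.58 lat 0.74 z 2.7 t 8.02
TCP in frame mm [ 26.8  77.7 114. ] yaw-frame -0.16 tilt [ 0.0003 -0.0073] F along -9.86 lat 0.24 z 2.8 t 8.18
TCP in frame mm [ 27.7  77.8 113.9] yaw-frame -0.16 tilt [ 0.0004 -0.0075] F along -11.23 lat 1.12 z 2.2 t 8.35
```

```bash
for i in 1 2; do python3 -m crank '[[0,0,0,0,0.0005,0,0.01],[0,0,0,0,0.001,0,0.01]]' >/dev/null; python3 -c "
from h import *;rep()"; done
python3 -m crank '[[0,0,0,0,-0.006,0,0.01],[0,0,0,0,-0.0175,0,0.01],[0,0,0,-0.04,-0.0175,0,0.01],[0,0,0,-0.08,-0.0175,0,0.01],[0,0,0,-0.12,-0.0175,0,0.01],[0,0,0,-0.15,-0.0175,0,0.01],[0,0,0,-0.1595,-0.0175,0,0.01],[0,0,0,-0.1595,-0.0175,0,0.01],[0,0,0,-0.1595,-0.013,0,0.01],[0,0,0,-0.1595,-0.0105,0,0.01],[0,0,0,-0.1595,-0.0105,0,0.01]]' >/dev/null; python3 -c "
from h import *;rep()"
```

```text
TCP in frame mm [ 28.3  77.9 113.8] yaw-frame -0.18 tilt [ 0.0006 -0.0083] F along -11.4 lat 1.9 z 3.3 t 8.52
TCP in frame mm [ 29.1  78.  113.8] yaw-frame -0.19 tilt [ 0.0008 -0.0088] F along -12.86 lat 1.41 z 4.6 t 8.68
TCP in frame mm [ 23.4 -80.8 114.8] yaw-frame -0.09 tilt [-0.0001  0.001 ] F along 1.28 lat 0.45 z -3.2 t 9.6
```

```bash
python3 -m crank '[[0,0,0,0,0.001,0,0.01],[0,0,0,0,0.002,0,0.01],[0,0,0,0,0.003,0,0.01]]' >/dev/null; python3 -c "
from h import *;rep()";  for i in 1 2 3 4 5 6 ; do python3 -m crank '[[0,0,0,0,0.0005,0,0.01],[0,0,0,0,0.001,0,0.01]]' >/dev/null; python3 -c "
from h import *;rep()"; done
```

```text
TCP in frame mm [ 25.5 -81.2 114.7] yaw-frame -0.11 tilt [ 0.0001 -0.0001] F along 0.09 lat 1.35 z -2.8 t 9.85
TCP in frame mm [ 26.4 -81.7 114.7] yaw-frame -0.15 tilt [-0. -0.] F along 0.58 lat 0.79 z -3.2 t 10.02
TCP in frame mm [ 27.  -81.9 114.6] yaw-frame -0.17 tilt [ 0.0002 -0.0008] F along -2.17 lat -0.67 z -1.6 t 10.18
TCP in frame mm [ 27.3 -81.8 114.5] yaw-frame -0.18 tilt [ 0.0004 -0.0022] F along -4.71 lat 0.27 z -0.0 t 10.35
TCP in frame mm [ 27.5 -81.7 114.3] yaw-frame -0.17 tilt [ 0.0007 -0.0038] F along -7.14 lat -0.41 z 1.2 t 10.52
TCP in frame mm [ 27.8 -81.7 114.2] yaw-frame -0.17 tilt [ 0.0009 -0.0053] F along -8.56 lat -0.88 z 1.3 t 10.68
TCP in frame mm [ 28.1 -81.7 114.1] yaw-frame -0.17 tilt [ 0.0011 -0.0066] F along -10.34 lat 0.32 z 2.2 t 10.85
```

```bash
for i in 1 2 3 4; do python3 -m crank '[[0,0,0,0,0.0005,0,0.01],[0,0,0,0,0.001,0,0.01]]' >/dev/null; python3 -c "
from h import *;rep()"; done
```

```text
TCP in frame mm [ 28.9 -81.7 114.1] yaw-frame -0.16 tilt [ 0.001 -0.007] F along -10.77 lat -1.87 z 3.5 t 11.02
TCP in frame mm [ 29.7 -81.8 114.1] yaw-frame -0.13 tilt [ 0.0008 -0.0075] F along -11.88 lat -1.99 z 3.8 t 11.18
TCP in frame mm [ 30.6 -81.9 114.1] yaw-frame -0.13 tilt [ 0.0007 -0.0076] F along -12.32 lat -2.4 z 3.7 t 11.35
TCP in frame mm [ 31.6 -82.  114.1] yaw-frame -0.13 tilt [ 0.0006 -0.0076] F along -12.64 lat -2.64 z 4.2 t 11.52
```

```bash
cat > r.sh <<'E'
python3 -c "
from h import *;rep()"
E
python3 -m crank '[[0,0,0,0,-0.006,0,0.01],[0,0,0,0,-0.018,0,0.01],[0,0,0,0.04,-0.018,0,0.01],[0,0,0,0.08,-0.018,0,0.01],[0,0,0,0.12,-0.018,0,0.01],[0,0,0,0.15,-0.018,0,0.01],[0,0,0,0.16,-0.018,0,0.01],[0,0,0,0.16,-0.018,0,0.01],[0,0,0,0.16,-0.014,0,0.01],[0,0,0,0.16,-0.011,0,0.01],[0,0,0,0.16,-0.009,0,0.01],[0,0,0,0.16,-0.009,0,0.01]]' >/dev/null; sh r.sh
python3 -m crank '[[0,0,0,0,0.0005,0,0.01],[0,0,0,0,0.001,0,0.01],[0,0,0,0,0.0015,0,0.01],[0,0,0,0,0.002,0,0.01],[0,0,0,0,0.0025,0,0.01],[0,0,0,0,0.003,0,0.01],[0,0,0,0,0.0035,0,0.01],[0,0,0,0,0.004,0,0.01]]' >/dev/null; sh r.sh
for i in 1 2 3 4 5; do python3 -m crank '[[0,0,0,0,0.0005,0,0.01],[0,0,0,0,0.001,0,0.01]]' >/dev/null; sh r.sh; done
```

```text
TCP in frame mm [ 27.5  76.9 114.7] yaw-frame -0.26 tilt [-0.0001  0.0003] F along -0.2 lat -0.49 z -4.1 t 12.52
TCP in frame mm [ 28.6  78.  114.3] yaw-frame -0.15 tilt [-0.0002 -0.0046] F along -7.33 lat -0.86 z 1.6 t 13.18
TCP in frame mm [ 28.8  78.  114.1] yaw-frame -0.15 tilt [-0.0002 -0.0062] F along -10.09 lat -2.07 z 2.3 t 13.35
TCP in frame mm [ 29.5  78.  114.1] yaw-frame -0.14 tilt [-0.0001 -0.0069] F along -10.0 lat -2.39 z 2.2 t 13.52
TCP in frame mm [ 30.4  78.1 114.1] yaw-frame -0.14 tilt [ 0.    -0.007] F along -9.73 lat -0.91 z 1.9 t 13.68
TCP in frame mm [ 31.3  78.2 114. ] yaw-frame -0.15 tilt [ 0.0002 -0.0072] F along -10.64 lat -0.58 z 2.9 t 13.85
TCP in frame mm [ 32.   78.3 114. ] yaw-frame -0.17 tilt [ 0.0004 -0.0079] F along -10.01 lat -0.74 z 4.0 t 14.02
```

```bash
for i in 1 2; do python3 -m crank '[[0,0,0,0,0.0005,0,0.01],[0,0,0,0,0.001,0,0.01]]' >/dev/null; sh r.sh; done
python3 -m crank '[[0,0,0,0,-0.006,0,0.01],[0,0,0,0,-0.018,0,0.01],[0,0,0,-0.04,-0.018,0,0.01],[0,0,0,-0.08,-0.018,0,0.01],[0,0,0,-0.12,-0.018,0,0.01],[0,0,0,-0.15,-0.018,0,0.01],[0,0,0,-0.16,-0.018,0,0.01],[0,0,0,-0.16,-0.018,0,0.01],[0,0,0,-0.16,-0.014,0,0.01],[0,0,0,-0.16,-0.011,0,0.01],[0,0,0,-0.16,-0.0095,0,0.01],[0,0,0,-0.16,-0.0095,0,0.01]]' >/dev/null; sh r.sh
python3 -m crank '[[0,0,0,0,0.0005,0,0.01],[0,0,0,0,0.001,0,0.01],[0,0,0,0,0.0015,0,0.01],[0,0,0,0,0.002,0,0.01],[0,0,0,0,0.0025,0,0.01],[0,0,0,0,0.003,0,0.01],[0,0,0,0,0.0035,0,0.01],[0,0,0,0,0.004,0,0.01]]' >/dev/null; sh r.sh
for i in 1 2 3 4 5 6; do python3 -m crank '[[0,0,0,0,0.0005,0,0.01],[0,0,0,0,0.001,0,0.01]]' >/dev/null; sh r.sh; done
```

```text
TCP in frame mm [ 32.7  78.4 113.9] yaw-frame -0.18 tilt [ 0.0006 -0.0085] F along -12.0 lat 0.43 z 4.2 t 14.18
TCP in frame mm [ 33.6  78.4 113.9] yaw-frame -0.19 tilt [ 0.0007 -0.0086] F along -11.65 lat -0.03 z 4.5 t 14.35
TCP in frame mm [ 28.6 -80.7 114.8] yaw-frame -0.07 tilt [-0.      0.0005] F along 0.03 lat 0.2 z -2.7 t 15.35
TCP in frame mm [ 30.8 -81.9 114.5] yaw-frame -0.18 tilt [ 0.0004 -0.0021] F along -4.71 lat -1.22 z -0.3 t 16.02
TCP in frame mm [ 31.2 -81.8 114.4] yaw-frame -0.18 tilt [ 0.0006 -0.0035] F along -7.37 lat 0.43 z -0.2 t 16.18
TCP in frame mm [ 31.4 -81.7 114.2] yaw-frame -0.17 tilt [ 0.0009 -0.0051] F along -8.85 lat -0.14 z 2.5 t 16.35
TCP in frame mm [ 31.7 -81.7 114.1] yaw-frame -0.17 tilt [ 0.001  -0.0064] F along -9.79 lat -0.43 z 1.6 t 16.52
TCP in frame mm [ 32.6 -81.7 114.1] yaw-frame -0.17 tilt [ 0.001  -0.0066] F along -10.5 lat -1.78 z 2.7 t 16.68
TCP in frame mm [ 33.5 -81.8 114.1] yaw-frame -0.16 tilt [ 0.0008 -0.0069] F along -12.02 lat -2.29 z 3.9 t 16.85
TCP in frame mm [ 34.2 -81.9 114.1] yaw-frame -0.14 tilt [ 0.0007 -0.0074] F along -12.44 lat -1.37 z 2.7 t 17.02
```

```bash
for i in 1 2; do python3 -m crank '[[0,0,0,0,0.0005,0,0.01],[0,0,0,0,0.001,0,0.01]]' >/dev/null; sh r.sh; done
python3 -m crank '[[0,0,0,0,-0.006,0,0.01],[0,0,0,0,-0.018,0,0.01],[0,0,0,0.04,-0.018,0,0.01],[0,0,0,0.08,-0.018,0,0.01],[0,0,0,0.12,-0.018,0,0.01],[0,0,0,0.15,-0.018,0,0.01],[0,0,0,0.16,-0.018,0,0.01],[0,0,0,0.16,-0.018,0,0.01],[0,0,0,0.16,-0.014,0,0.01],[0,0,0,0.16,-0.011,0,0.01],[0,0,0,0.16,-0.0098,0,0.01],[0,0,0,0.16,-0.0098,0,0.01]]' >/dev/null; sh r.sh
python3 -m crank '[[0,0,0,0,0.0005,0,0.01],[0,0,0,0,0.001,0,0.01],[0,0,0,0,0.0015,0,0.01],[0,0,0,0,0.002,0,0.01],[0,0,0,0,0.0025,0,0.01],[0,0,0,0,0.003,0,0.01],[0,0,0,0,0.0035,0,0.01],[0,0,0,0,0.004,0,0.01]]' >/dev/null; sh r.sh
for i in 1 2 3 4 5 6; do python3 -m crank '[[0,0,0,0,0.0005,0,0.01],[0,0,0,0,0.001,0,0.01]]' >/dev/null; sh r.sh; done
```

```text
TCP in frame mm [ 35.1 -82.  114.1] yaw-frame -0.13 tilt [ 0.0006 -0.0076] F along -12.81 lat -1.86 z 3.8 t 17.18
TCP in frame mm [ 36.1 -82.1 114.1] yaw-frame -0.13 tilt [ 0.0005 -0.0076] F along -12.61 lat -2.55 z 2.9 t 17.35
TCP in frame mm [ 31.3  76.8 114.8] yaw-frame -0.27 tilt [-0.0001  0.0008] F along 0.23 lat 0.03 z -3.1 t 18.35
TCP in frame mm [ 33.   78.  114.4] yaw-frame -0.15 tilt [-0.0001 -0.0032] F along -6.13 lat -1.74 z 0.8 t 19.02
TCP in frame mm [ 33.2  78.  114.2] yaw-frame -0.15 tilt [-0.0001 -0.0049] F along -7.96 lat -2.04 z 1.0 t 19.18
TCP in frame mm [ 33.4  78.1 114.1] yaw-frame -0.15 tilt [-0.     -0.0064] F along -9.69 lat -1.01 z 2.4 t 19.35
TCP in frame mm [ 34.1  78.1 114. ] yaw-frame -0.14 tilt [ 0.0001 -0.007 ] F along -9.19 lat -1.29 z 2.7 t 19.52
TCP in frame mm [ 35.1  78.2 114. ] yaw-frame -0.15 tilt [ 0.0001 -0.0072] F along -10.17 lat -0.15 z 3.1 t 19.68
TCP in frame mm [ 35.9  78.3 114. ] yaw-frame -0.15 tilt [ 0.0003 -0.0075] F along -10.37 lat -0.27 z 2.9 t 19.85
TCP in frame mm [ 36.6  78.4 113.9] yaw-frame -0.17 tilt [ 0.0006 -0.0081] F along -11.31 lat 0.81 z 3.3 t 20.02
```

```bash
for i in 1 2; do python3 -m crank '[[0,0,0,0,0.0005,0,0.01],[0,0,0,0,0.001,0,0.01]]' >/dev/null; sh r.sh; done
python3 -m crank '[[0,0,0,0,-0.006,0,0.01],[0,0,0,0,-0.018,0,0.01],[0,0,0,-0.04,-0.018,0,0.01],[0,0,0,-0.08,-0.018,0,0.01],[0,0,0,-0.12,-0.018,0,0.01],[0,0,0,-0.15,-0.018,0,0.01],[0,0,0,-0.16,-0.018,0,0.01],[0,0,0,-0.16,-0.018,0,0.01],[0,0,0,-0.16,-0.014,0,0.01],[0,0,0,-0.16,-0.011,0,0.01],[0,0,0,-0.16,-0.01,0,0.01],[0,0,0,-0.16,-0.01,0,0.01]]' >/dev/null; sh r.sh
python3 -m crank '[[0,0,0,0,0.0005,0,0.01],[0,0,0,0,0.001,0,0.01],[0,0,0,0,0.0015,0,0.01],[0,0,0,0,0.002,0,0.01],[0,0,0,0,0.0025,0,0.01],[0,0,0,0,0.003,0,0.01],[0,0,0,0,0.0035,0,0.01],[0,0,0,0,0.004,0,0.01]]' >/dev/null; sh r.sh
for i in 1 2 3 4 5 6; do python3 -m crank '[[0,0,0,0,0.0005,0,0.01],[0,0,0,0,0.001,0,0.01]]' >/dev/null; sh r.sh; done
```

```text
TCP in frame mm [ 37.4  78.4 113.9] yaw-frame -0.18 tilt [ 0.0007 -0.0086] F along -11.56 lat 0.94 z 4.3 t 20.18
TCP in frame mm [ 38.3  78.5 113.9] yaw-frame -0.19 tilt [ 0.0008 -0.0088] F along -12.64 lat 1.07 z 4.3 t 20.35
TCP in frame mm [ 32.7 -80.7 114.7] yaw-frame -0.07 tilt [0.     0.0004] F along -1.3 lat -0.85 z -3.6 t 21.35
TCP in frame mm [ 35.3 -81.9 114.6] yaw-frame -0.18 tilt [ 0.0003 -0.0016] F along -3.35 lat -0.04 z -0.7 t 22.02
TCP in frame mm [ 35.6 -81.8 114.4] yaw-frame -0.18 tilt [ 0.0005 -0.003 ] F along -6.1 lat 0.15 z 0.3 t 22.18
TCP in frame mm [ 35.8 -81.7 114.3] yaw-frame -0.17 tilt [ 0.0008 -0.0046] F along -8.89 lat -0.7 z 1.3 t 22.35
TCP in frame mm [ 36.1 -81.7 114.1] yaw-frame -0.17 tilt [ 0.001  -0.0061] F along -10.79 lat -0.89 z 2.4 t 22.52
TCP in frame mm [ 36.9 -81.7 114.1] yaw-frame -0.18 tilt [ 0.001  -0.0065] F along -9.83 lat -0.53 z 2.9 t 22.68
TCP in frame mm [ 37.8 -81.8 114. ] yaw-frame -0.17 tilt [ 0.0009 -0.0068] F along -10.71 lat -1.95 z 2.5 t 22.85
TCP in frame mm [ 38.5 -81.9 114.1] yaw-frame -0.15 tilt [ 0.0007 -0.0073] F along -11.21 lat -2.59 z 3.8 t 23.02
```

```bash
for i in 1 2; do python3 -m crank '[[0,0,0,0,0.0005,0,0.01],[0,0,0,0,0.001,0,0.01]]' >/dev/null; sh r.sh; done
python3 -m crank '[[0,0,0,0,-0.006,0,0.01],[0,0,0,0,-0.018,0,0.01],[0,0,0,0.04,-0.018,0,0.01],[0,0,0,0.08,-0.018,0,0.01],[0,0,0,0.12,-0.018,0,0.01],[0,0,0,0.15,-0.018,0,0.01],[0,0,0,0.16,-0.018,0,0.01],[0,0,0,0.16,-0.018,0,0.01],[0,0,0,0.16,-0.014,0,0.01],[0,0,0,0.16,-0.011,0,0.01],[0,0,0,0.16,-0.0098,0,0.01],[0,0,0,0.16,-0.0098,0,0.01]]' >/dev/null; sh r.sh
python3 -m crank '[[0,0,0,0,0.0005,0,0.01],[0,0,0,0,0.001,0,0.01],[0,0,0,0,0.0015,0,0.01],[0,0,0,0,0.002,0,0.01],[0,0,0,0,0.0025,0,0.01],[0,0,0,0,0.003,0,0.01],[0,0,0,0,0.0035,0,0.01],[0,0,0,0,0.004,0,0.01]]' >/dev/null; sh r.sh
for i in 1 2 3 4 5 6; do python3 -m crank '[[0,0,0,0,0.0005,0,0.01],[0,0,0,0,0.001,0,0.01]]' >/dev/null; sh r.sh; done
```

```text
TCP in frame mm [ 39.3 -82.  114.1] yaw-frame -0.14 tilt [ 0.0006 -0.0076] F along -11.7 lat -2.3 z 3.7 t 23.18
TCP in frame mm [ 40.3 -82.1 114.1] yaw-frame -0.13 tilt [ 0.0005 -0.0076] F along -12.72 lat -3.13 z 5.5 t 23.35
TCP in frame mm [ 35.5  76.8 114.7] yaw-frame -0.27 tilt [-0.0002  0.0008] F along -0.4 lat -0.6 z -3.4 t 24.35
TCP in frame mm [ 37.6  78.  114.5] yaw-frame -0.16 tilt [-0.0001 -0.0025] F along -5.47 lat -0.58 z -0.3 t 25.02
TCP in frame mm [ 37.8  78.1 114.3] yaw-frame -0.16 tilt [-0.     -0.0041] F along -7.57 lat -0.76 z 0.5 t 25.18
TCP in frame mm [ 38.1  78.1 114.2] yaw-frame -0.15 tilt [ 0.     -0.0056] F along -8.25 lat -0.66 z 2.2 t 25.35
TCP in frame mm [ 38.4  78.1 114. ] yaw-frame -0.15 tilt [ 0.    -0.007] F along -9.69 lat -0.65 z 3.2 t 25.52
TCP in frame mm [ 39.3  78.2 114. ] yaw-frame -0.15 tilt [ 0.0001 -0.0072] F along -10.06 lat -0.24 z 3.3 t 25.68
TCP in frame mm [ 40.1  78.2 113.9] yaw-frame -0.16 tilt [ 0.0003 -0.0075] F along -10.56 lat 0.28 z 2.3 t 25.85
TCP in frame mm [ 40.8  78.4 113.9] yaw-frame -0.17 tilt [ 0.0005 -0.0082] F along -12.11 lat 0.1 z 3.5 t 26.02
```

Continue the left end in small steps, watching for the stop.

```bash
for i in 1 2 3; do python3 -m crank '[[0,0,0,0,0.0003,0,0.01],[0,0,0,0,0.0006,0,0.01]]' >/dev/null; sh r.sh; done
```

```text
TCP in frame mm [ 41.2  78.4 113.8] yaw-frame -0.18 tilt [ 0.0006 -0.0086] F along -11.13 lat 0.54 z 3.6 t 26.18
TCP in frame mm [ 41.7  78.5 113.8] yaw-frame -0.18 tilt [ 0.0007 -0.0087] F along -12.07 lat 1.47 z 3.6 t 26.35
TCP in frame mm [ 42.3  78.5 113.8] yaw-frame -0.19 tilt [ 0.0008 -0.0088] F along -12.1 lat 1.7 z 4.9 t 26.52
```

```bash
python3 -m crank '[[0,0,0,0,-0.006,0,0.01],[0,0,0,0,-0.018,0,0.01],[0,0,0,-0.04,-0.018,0,0.01],[0,0,0,-0.08,-0.018,0,0.01],[0,0,0,-0.12,-0.018,0,0.01],[0,0,0,-0.15,-0.018,0,0.01],[0,0,0,-0.16,-0.018,0,0.01],[0,0,0,-0.16,-0.018,0,0.01],[0,0,0,-0.16,-0.014,0,0.01],[0,0,0,-0.16,-0.011,0,0.01],[0,0,0,-0.16,-0.01,0,0.01],[0,0,0,-0.16,-0.01,0,0.01]]' >/dev/null; sh r.sh
python3 -m crank '[[0,0,0,0,0.0005,0,0.01],[0,0,0,0,0.001,0,0.01],[0,0,0,0,0.0015,0,0.01],[0,0,0,0,0.002,0,0.01],[0,0,0,0,0.0025,0,0.01],[0,0,0,0,0.003,0,0.01],[0,0,0,0,0.0035,0,0.01],[0,0,0,0,0.004,0,0.01]]' >/dev/null; sh r.sh
for i in 1 2 3 4 5 6; do python3 -m crank '[[0,0,0,0,0.0005,0,0.01],[0,0,0,0,0.001,0,0.01]]' >/dev/null; sh r.sh; done
```

```text
TCP in frame mm [ 36.7 -80.7 114.7] yaw-frame -0.07 tilt [0.     0.0004] F along 0.51 lat -0.26 z -2.9 t 27.52
TCP in frame mm [ 39.4 -82.  114.6] yaw-frame -0.18 tilt [ 0.0002 -0.0014] F along -3.42 lat -0.2 z -3.0 t 28.18
TCP in frame mm [ 39.7 -81.8 114.4] yaw-frame -0.17 tilt [ 0.0005 -0.0028] F along -6.84 lat -0.58 z -0.2 t 28.35
TCP in frame mm [ 40.  -81.8 114.3] yaw-frame -0.17 tilt [ 0.0007 -0.0043] F along -8.25 lat -0.81 z 1.8 t 28.52
TCP in frame mm [ 40.2 -81.7 114.2] yaw-frame -0.17 tilt [ 0.001  -0.0059] F along -10.54 lat -0.87 z 2.9 t 28.68
TCP in frame mm [ 40.9 -81.7 114.1] yaw-frame -0.17 tilt [ 0.001  -0.0065] F along -10.05 lat -1.33 z 3.1 t 28.85
TCP in frame mm [ 41.7 -81.8 114. ] yaw-frame -0.17 tilt [ 0.0009 -0.0068] F along -10.07 lat -1.74 z 3.1 t 29.02
TCP in frame mm [ 42.5 -81.9 114.1] yaw-frame -0.15 tilt [ 0.0007 -0.0072] F along -12.54 lat -2.75 z 4.0 t 29.18
```

```bash
for i in 1 2 3; do python3 -m crank '[[0,0,0,0,0.0003,0,0.01],[0,0,0,0,0.0006,0,0.01]]' >/dev/null; sh r.sh; done
```

```text
TCP in frame mm [ 43.  -82.  114.1] yaw-frame -0.13 tilt [ 0.0006 -0.0075] F along -11.65 lat -2.67 z 3.1 t 29.35
TCP in frame mm [ 43.4 -82.  114.1] yaw-frame -0.13 tilt [ 0.0006 -0.008 ] F along -13.34 lat -3.06 z 4.0 t 29.52
TCP in frame mm [ 43.5 -82.  114. ] yaw-frame -0.13 tilt [ 0.0007 -0.0089] F along -13.78 lat -3.85 z 5.0 t 29.68
```

```bash
python3 -m crank '[[0,0,0,0,0.0003,0,0.01],[0,0,0,0,0.0005,0,0.01]]' >/dev/null; sh r.sh
python3 -m crank '[[0,0,0,0,-0.006,0,0.01],[0,0,0,0,-0.018,0,0.01],[0,0,0,0.04,-0.018,0,0.01],[0,0,0,0.08,-0.018,0,0.01],[0,0,0,0.12,-0.018,0,0.01],[0,0,0,0.15,-0.018,0,0.01],[0,0,0,0.16,-0.018,0,0.01],[0,0,0,0.16,-0.018,0,0.01],[0,0,0,0.16,-0.014,0,0.01],[0,0,0,0.16,-0.011,0,0.01],[0,0,0,0.16,-0.0098,0,0.01],[0,0,0,0.16,-0.0098,0,0.01]]' >/dev/null; sh r.sh
python3 -m crank '[[0,0,0,0,0.0005,0,0.01],[0,0,0,0,0.001,0,0.01],[0,0,0,0,0.0015,0,0.01],[0,0,0,0,0.002,0,0.01],[0,0,0,0,0.0025,0,0.01],[0,0,0,0,0.003,0,0.01],[0,0,0,0,0.0035,0,0.01],[0,0,0,0,0.004,0,0.01]]' >/dev/null; sh r.sh
for i in 1 2 3 ; do python3 -m crank '[[0,0,0,0,0.0005,0,0.01],[0,0,0,0,0.001,0,0.01]]' >/dev/null; sh r.sh; done
for i in 1 2 3 4; do python3 -m crank '[[0,0,0,0,0.0003,0,0.01],[0,0,0,0,0.0005,0,0.01]]' >/dev/null; sh r.sh; done
```

```text
TCP in frame mm [ 43.6 -82.  113.9] yaw-frame -0.12 tilt [ 0.0009 -0.0097] F along -15.47 lat -2.72 z 5.3 t 29.85
TCP in frame mm [ 39.8  76.8 114.8] yaw-frame -0.27 tilt [-0.0001  0.0008] F along 0.46 lat 0.03 z -3.1 t 30.85
TCP in frame mm [ 41.7  78.  114.5] yaw-frame -0.16 tilt [-0.0001 -0.0028] F along -5.65 lat -1.58 z 0.5 t 31.52
TCP in frame mm [ 41.9  78.1 114.3] yaw-frame -0.15 tilt [-0.     -0.0044] F along -7.6 lat -0.78 z 2.0 t 31.68
TCP in frame mm [ 42.1  78.1 114.1] yaw-frame -0.15 tilt [ 0.     -0.0061] F along -10.14 lat -1.31 z 1.9 t 31.85
TCP in frame mm [ 42.6  78.1 114. ] yaw-frame -0.15 tilt [ 0.0001 -0.0071] F along -10.01 lat -0.47 z 2.5 t 32.02
TCP in frame mm [ 43.   78.2 114. ] yaw-frame -0.15 tilt [ 0.0002 -0.0074] F along -11.66 lat 0.19 z 3.5 t 32.18
TCP in frame mm [ 43.2  78.2 113.9] yaw-frame -0.16 tilt [ 0.0002 -0.008 ] F along -11.15 lat -0.69 z 3.5 t 32.35
TCP in frame mm [ 43.3  78.2 113.8] yaw-frame -0.15 tilt [ 0.0002 -0.0088] F along -11.95 lat -0.75 z 3.4 t 32.52
TCP in frame mm [ 43.4  78.2 113.8] yaw-frame -0.16 tilt [ 0.0003 -0.0096] F along -14.03 lat -1.14 z 4.6 t 32.68
```

```bash
python3 -m crank '[[0,0,0,0,0.0003,0,0.01],[0,0,0,0,0.0005,0,0.01]]' >/dev/null; sh r.sh
python3 -m crank '[[0,0,0,0,-0.006,0,0.01],[0,0,0,0,-0.018,0,0.01],[0,0,0,-0.04,-0.018,0,0.01],[0,0,0,-0.08,-0.018,0,0.01],[0,0,0,-0.12,-0.018,0,0.01],[0,0,0,-0.15,-0.018,0,0.01],[0,0,0,-0.16,-0.018,0,0.01],[0,0,0,-0.16,-0.018,0,0.01],[0,0,0,-0.16,-0.014,0,0.01],[0,0,0,-0.16,-0.011,0,0.01],[0,0,0,-0.16,-0.01,0,0.01],[0,0,0,-0.16,-0.01,0,0.01]]' >/dev/null; sh r.sh
python3 -m crank '[[0,0,0,0,0.0005,0,0.01],[0,0,0,0,0.001,0,0.01],[0,0,0,0,0.0015,0,0.01],[0,0,0,0,0.002,0,0.01],[0,0,0,0,0.0025,0,0.01],[0,0,0,0,0.003,0,0.01],[0,0,0,0,0.0035,0,0.01],[0,0,0,0,0.004,0,0.01]]' >/dev/null; sh r.sh
for i in 1 2 3 4 ; do python3 -m crank '[[0,0,0,0,0.0005,0,0.01],[0,0,0,0,0.001,0,0.01]]' >/dev/null; sh r.sh; done
```

```text
TCP in frame mm [ 43.5  78.2 113.7] yaw-frame -0.16 tilt [ 0.0003 -0.0105] F along -14.25 lat -0.34 z 5.0 t 32.85
TCP in frame mm [ 38.7 -80.7 114.7] yaw-frame -0.07 tilt [0.     0.0004] F along -0.05 lat -0.96 z -2.9 t 33.85
TCP in frame mm [ 42.  -82.  114.7] yaw-frame -0.18 tilt [ 0. -0.] F along 0.04 lat 1.14 z -3.2 t 34.52
TCP in frame mm [ 42.4 -82.  114.6] yaw-frame -0.17 tilt [ 0.0002 -0.0014] F along -3.05 lat 0.34 z -2.1 t 34.68
TCP in frame mm [ 42.7 -81.9 114.4] yaw-frame -0.16 tilt [ 0.0004 -0.0029] F along -6.72 lat -0.62 z 0.7 t 34.85
TCP in frame mm [ 42.9 -81.9 114.3] yaw-frame -0.16 tilt [ 0.0006 -0.0045] F along -8.6 lat -0.93 z 1.9 t 35.02
TCP in frame mm [ 43.1 -81.8 114.2] yaw-frame -0.15 tilt [ 0.0008 -0.006 ] F along -10.66 lat -1.3 z 2.4 t 35.18
```

```bash
for i in 1 2 ; do python3 -m crank '[[0,0,0,0,0.0004,0,0.01],[0,0,0,0,0.0008,0,0.01]]' >/dev/null; sh r.sh; done
python3 -m crank '[[0,0,0,0,-0.006,0,0.01],[0,0,0,0,-0.025,0,0.01],[0,0,0,0,-0.045,-0.02,0.01],[0,0,0,0,-0.045,-0.06,0.01],[0,0,0,0,-0.045,-0.1,0.01],[0,0,0,0,-0.045,-0.1,0.01]]' >/dev/null
python3 - <<'E'
from h import *
rep(); st=snap("wrist","w6")
p,d,st=load("w6"); C=cloud("wrist",d,st); z=C[...,2]
X=(C[...,:2]-O)@E*1000; Y=(C[...,:2]-O)@F*1000
m=(d>0)&(z>.1)&(z<.112)&(X>45)&(X<100)
for s in (Y>50,Y<-50): print((m&s).sum(), cv2.minAreaRect(np.c_[X[m&s],Y[m&s]].astype(np.float32)) if (m&s).sum()>5 else 0)
r=R.from_quat(st["eef_rot"]).as_matrix(); print(np.degrees(np.arctan2(r[1,1],r[0,1])),totool(np.array([.4235,-.3005,.215])-st["ee_pos"],st))
T=R.from_quat(st["eef_rot"]).inv().apply((C-st["ee_pos"]).reshape(-1,3)).reshape(C.shape)*1000
h=(d>0)&(abs(T[...,0])<25)&(abs(T[...,1])<40)&(T[...,2]>4)&(T[...,2]<12)
print("head top in tool: y",np.percentile(T[h][:,1],[1,99]),"z",np.median(T[h][:,2]), "x",np.percentile(T[h][:,0],[1,99]))
k=np.polyfit(T[h][:,1],T[h][:,2],1); print("slope",k)
E
```

```text
TCP in frame mm [ 43.3 -81.7 114.1] yaw-frame -0.14 tilt [ 0.001  -0.0073] F along -11.88 lat -1.7 z 4.4 t 35.35
TCP in frame mm [ 43.5 -81.7 114. ] yaw-frame -0.14 tilt [ 0.0011 -0.0086] F along -12.79 lat -1.8 z 6.5 t 35.52
TCP in frame mm [  7.6 -83.6 222.6] yaw-frame -0.19 tilt [-0.0046  0.0139] F along 1.92 lat -0.25 z -2.0 t 36.02
254 ((80.39421844482422, 68.60519409179688), (8.497547149658203, 14.91502857208252), 84.58137512207031)
608 ((80.02239227294922, -80.0190658569336), (30.481430053710938, 14.609718322753906), 89.41387939453125)
5.537269058772965 [-0.16426538 -0.12997631  0.00654187]
head top in tool: y [-31.72490586  30.93449282] z 8.733365392944059 x [-12.63289366  18.69291879]
slope [-7.35337921e-05  8.76445358e+00]
```

```bash
python3 -m crank '[[0,0,0.596,-0.163,-0.13,0.01,0.01],[0,0,0.596,-0.163,-0.13,0.01,0.01],[0,0,0.596,-0.163,-0.13,0.01,0.01],[0,0,0.596,-0.163,-0.13,0.01,0.01],[0,0,0.596,-0.163,-0.13,0.01,0.01],[0,0,0.596,-0.163,-0.13,0.01,0.01],[0,0,0.596,-0.163,-0.13,0.01,0.01],[0,0,0.596,-0.163,-0.13,0.01,0.01],[0,0,0.596,-0.163,-0.13,0.01,0.01],[0,0,0.596,-0.163,-0.13,0.01,0.01]]' >/dev/null
python3 - <<'E'
from h import *
st=snap("wrist","w7"); r=R.from_quat(st["eef_rot"]).as_matrix(); print(st["ee_pos"],np.degrees(np.arctan2(r[1,1],r[0,1])), r[2,:2],totool(np.array([.4218,-.2992,.0465])-st["ee_pos"],st))
p,d,st=load("w7"); C=cloud("wrist",d,st); x,y,z=C[...,0],C[...,1],C[...,2]
m=(d>0)&(z>.012)&(z<.026)&(abs(x-.47)<.03)&(abs(y+.35)<.03); print(m.sum(),C[m].mean(0))
E
```

```text
[ 0.41885951 -0.29690836  0.20439155] -28.464432300809335 [ 0.00029605 -0.00026901] [-0.00065988  0.00371972  0.15789037]
171 [ 0.47083419 -0.34665828  0.02082618]
```

```bash
python3 -m crank '[[0,0,0,-0.0007,0.0037,0.03,0.01],[0,0,0,-0.0007,0.0037,0.07,0.01],[0,0,0,-0.0007,0.0037,0.11,0.01],[0,0,0,-0.0007,0.0037,0.135,0.01],[0,0,0,-0.0007,0.0037,0.147,0.01],[0,0,0,-0.0007,0.0037,0.153,0.01],[0,0,0,-0.0007,0.0037,0.153,0.01],[0,0,0,-0.0007,0.0037,0.153,0.01]]'
for i in 1 2 3 4 5; do python3 -m crank '[[0,0,0,0,0,0.0005,0.01],[0,0,0,0,0,0.001,0.01]]' | egrep "ee_pos|wrist"; done
```

```text
clock: 37.62
ee_pos: [0.422, -0.3003, 0.0522]
eef_rot: [0.86, 0.511, 0.0, 0.0]
wrist_force: [0.0, 0.4, -2.7]
width: 0.215
gripper_force: 99.7
ee_pos: [0.4221, -0.301, 0.052]
wrist_force: [-0.4, 0.8, -2.9]
ee_pos: [0.4215, -0.3007, 0.0505]
wrist_force: [-0.0, -0.3, -2.6]
ee_pos: [0.4212, -0.3005, 0.049]
wrist_force: [-0.5, -0.3, -3.7]
ee_pos: [0.4211, -0.3004, 0.0477]
wrist_force: [-0.4, -0.3, -3.8]
ee_pos: [0.4211, -0.3004, 0.0466]
wrist_force: [0.3, -0.6, -3.6]
```

```bash
for i in 1 2 3; do python3 -m crank '[[0,0,0,0,0,0.0003,0.01],[0,0,0,0,0,0.0006,0.01]]' | egrep "ee_pos|wrist"; done
```

```text
ee_pos: [0.4211, -0.3004, 0.0465]
wrist_force: [-2.2, 1.9, 8.2]
ee_pos: [0.4211, -0.3004, 0.0465]
wrist_force: [-4.3, 2.2, 14.5]
ee_pos: [0.4212, -0.3005, 0.0465]
wrist_force: [-5.4, 3.8, 22.2]
```

```bash
python3 -m crank '[[0,0,0,0,0,-0.001,0.01],[0,0,0,0,0,-0.0015,0.01],[0,0,0,0,0,-0.0015,0.01]]' | egrep "ee_pos|wrist"
python3 -m crank '[[0,0,0,0,0,0,0.03],[0,0,0,0,0,0,0.04],[0,0,0,0,0,0,0.06],[0,0,0,0,0,0,0.08],[0,0,0,0,0,0,0.08],[0,0,0,0,0,0,0.08],[0,0,0,0,0,0,0.08],[0,0,0,0,0,0,0.08]]'
```

```text
ee_pos: [0.4213, -0.3005, 0.0465]
wrist_force: [0.3, 0.5, 3.0]
clock: 39.87
ee_pos: [0.4211, -0.3004, 0.0464]
eef_rot: [0.86, 0.511, -0.0, -0.0]
wrist_force: [-0.3, -0.7, 0.1]
width: 0.935
gripper_force: 0.0
```

```bash
python3 -m crank '[[0,0,0,0,0,-0.01,0.08],[0,0,0,0,0,-0.04,0.08],[0,0,0,0,0,-0.08,0.08],[0,0,0,0,0,-0.12,0.08],[0,0,0,0.04,0,-0.16,0.08],[0,0,0,0.08,0,-0.2,0.08],[0,0,0,0.1,0,-0.22,0.08],[0,0,0,0.1,0,-0.22,0.08],[0,0,0,0.1,0,-0.22,0.08],[0,0,0,0.1,0,-0.22,0.08]]'
python3 - <<'E'
from h import *
st=snap("wrist","w8"); snap("top","t8")
p,d,st=load("w8"); C=cloud("wrist",d,st); x,y,z=C[...,0],C[...,1],C[...,2]; m=(d>0)&(abs(x-.425)<.06)&(abs(y+.3)<.06)
for a,b in((.1,.112),(.035,.041)):
    M=m&(z>a)&(z<b); print(M.sum(), cv2.minAreaRect(C[M][:,:2].astype(np.float32)*1000), np.median(C[M][:,2]))
X=(C[...,:2]-O)@E*1000; Y=(C[...,:2]-O)@F*1000
m=(d>0)&(z>.1)&(z<.112)&(X>45)&(X<100)
for s in (Y>50,Y<-50): print((m&s).sum(), cv2.minAreaRect(np.c_[X[m&s],Y[m&s]].astype(np.float32)) if (m&s).sum()>5 else 0)
E
```

```text
clock: 40.7
ee_pos: [0.4692, -0.2123, 0.2675]
eef_rot: [0.859, 0.511, 0.0, 0.001]
wrist_force: [0.3, -0.7, -0.4]
width: 0.935
gripper_force: 0.0
292 ((422.14776611328125, -298.9355773925781), (19.750532150268555, 19.109004974365234), 61.342933654785156) 0.10347741807399544
899 ((421.604248046875, -298.6231994628906), (33.789794921875, 63.21167755126953), 61.816566467285156) 0.037808409017719535
0 0
638 ((80.56050872802734, -80.10443878173828), (14.829642295837402, 29.962661743164062), 0.4172114431858063)
```

View pics/w8.png

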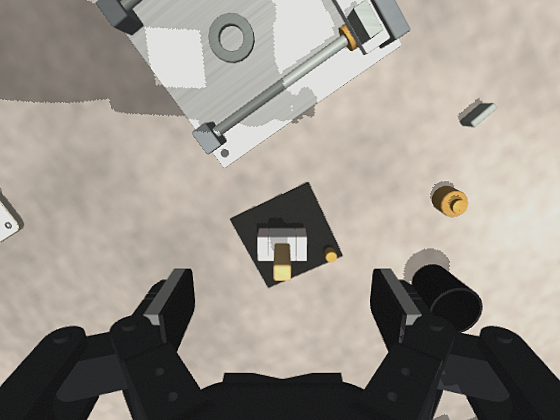

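The mallet stands upright at (281,245) near the middle of the mat, with the plug at (332,253) and the other things in place. One last look at the left end.

```bash
python3 -m crank '[[0,0,-0.3,0.12,-0.02,0,0.08],[0,0,-0.5,0.2,-0.03,0,0.08],[0,0,-0.6,0.24,-0.03,0,0.08],[0,0,-0.6,0.24,-0.03,0,0.08],[0,0,-0.6,0.24,-0.03,0,0.08],[0,0,-0.6,0.24,-0.03,0,0.08],[0,0,-0.6,0.24,-0.03,0,0.08],[0,0,-0.6,0.24,-0.03,0,0.08],[0,0,-0.6,0.24,-0.03,0,0.08],[0,0,-0.6,0.24,-0.03,0,0.08]]' | grep ee_
python3 - <<'E'
from h import *
st=snap("wrist","w9")
p,d,st=load("w9"); C=cloud("wrist",d,st); z=C[...,2]
X=(C[...,:2]-O)@E*1000; Y=(C[...,:2]-O)@F*1000
m=(d>0)&(z>.1)&(z<.112)&(X>45)&(X<100)
for s in (Y>50,Y<-50): print((m&s).sum(), cv2.minAreaRect(np.c_[X[m&s],Y[m&s]].astype(np.float32)) if (m&s).sum()>5 else 0)
E
```

```text
ee_pos: [0.5566, 0.011, 0.2655]
437 ((80.90484619140625, 80.53633880615234), (14.25882339477539, 29.38802146911621), 0.45317542552948)
319 ((80.04610443115234, -78.78521728515625), (13.920700073242188, 30.208152770996094), 1.1250240802764893)
```

Both lugs sit at frame x of about 73 mm on their front faces, so both ends are home.

```bash
python3 -c "
from plant import *
print(close_job())"
```

```text
the job is handed in; nothing more can be done
None
```

The job is handed in: both ends of the crosshead are home against the rear stop (highest tap force I read was 15.5 N), the mallet is standing on its mat and released, and the robot is clear; I saw nothing else disturbed in the views I checked.

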